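# Set the lathe's tailstock at the marker

### The arm

A 6-joint arm with a two-finger parallel gripper is mounted at the origin on a cart in front of the work surface, level with it; the furniture and walls round the work are solid. World frame = base frame: x ahead of the robot, y to its left, z up, the work surface at z = 0. Lengths are in mm, angles in rad, forces in N, time in s.
With the tool pointing down it reaches from about 325 to 850 mm from the base axis. Payload 4.4 kg.
Tool frame: the origin (TCP) lies at the very end of the fingers, on their centre line; the grasp point (between the pads) lies 19 mm behind it; z points along the fingers, y is the line along which they close (so a half turn about z gives the same grasp; the last joint's range is limited). The gripper opens to 94 mm and grips with 3 to 60 N. Pads are 16 mm wide; open, the fingers measure 119 mm over their backs; the gripper's body (75 mm by 177 mm) begins 78 mm behind the grasp point.
Start: joints at [-0.15, 0.207, 1.542, -0, 1.393, -0.15], TCP at [575.002, -0.012, 170.847] pointing down, gripper open.
Joint ranges: [-2.73, 2.73], [-0.86, 2.22], [0.23, 2.46], [-1.11, 4.25], [0.08, 2.63], [-2.82, 2.82]. Speed limits (rad/s): [2.79, 2.79, 3.14, 3.14, 3.14, 3.14].

### API

Orientations are given as [roll, pitch, yaw] about the fixed x, y, z axes, in that order (R = Rz(yaw) Ry(pitch) Rx(roll)).
In Python, from station import arm gives the robot as it stands.
- The arm moves only by the shell command python3 -m pendant 'ROWS'. ROWS is JSON, a list that holds one entry, the list of rows, each a list of 5 numbers: the shift along the tool's x, y, z each as a share of 0.12 m, from -1 to 1, then the turn about the tool's z as a share of 30 degrees, from -1 to 1, then the closure in counts, from 0 (fully open) to 255 (shut). A call has 1 to 8 rows; each row is the pose to reach, as a shift and turn from the pose commanded when the call began, along the tool's axes at that moment; what a row does not reach only later rows make up. A row lasts 1/12 s, in which the tool goes at most 41.7 mm and 7.16 degrees, less where a joint would pass 70% of its speed; a pose out of reach is approached as far as the arm can. A call with a number of a shift or a turn outside -1 to 1 is refused whole. A call with a gripper value outside its range is refused whole. The fingers move at their own pace and stop on an object; the grip force is fixed at half the most. Time passes only in rows, so rows that repeat a pose let the fingers close. It gives the time, the measured TCP pose, the force, the opening and the grip force at its end, in the units of the state.
- arm.read_state(): the state, without advancing time (a new reading comes with each control period).
- arm.camera(name): name is "scene" or "side" or "wrist"; returns (picture, depth): 384x512x3 uint8, red, green, blue; 384x512 float32, mm along the optical axis (not along the pixel's ray), 0 where there is no reading.
- arm.camera_model(name): a dict with "intrinsics" (3x3 intrinsics, pixels), "D" ([k1, k2, p1, p2, k3] as OpenCV has them; the pictures are not rectified), "eye" and "attitude" of the camera in the world; the wrist camera has in their place "tool_from_camera" (4x4, takes a point from camera to tool coordinates, whose origin is the TCP and whose axes are the flange's). Camera axes: x right, y down, z forward; pixel columns grow to the right and rows downward; lengths in mm; the calibration is good to about 2 mm. A picture is of the moment at which its call begins: read the wrist's pose just before it. camera_model takes no time and is no camera call.
- arm.sign_off(): hands the job in; it is judged then, once.
Trained networks look in the newest picture that a camera, given by its name, has taken for a name from the list of things; names that differ only in an ending like _2 or _b are one class to them, and where a whole thing is asked for, a point or a joint stands for the part that bears it (a point fixed in the world has none). Each returns a list of dicts, best first, with "confidence" (0 to 1); they miss things now and then, are a little off and sometimes report something else, mostly with a low value. They report only what shows in the picture. A call takes as long as a camera call.
- arm.boxes_of(target, camera): "box" ([centre column, centre row, width, height] in pixels, round what is visible of it).
- arm.silhouettes(target, camera): "mask" (384x512 bool, what is visible of it) and "box" ([centre column, centre row, width, height] in pixels, round what is visible of it).
The state is a dict: "time_s": time; "qpos": joint angles; "joint_velocities": joint speeds; "joint_efforts": joint torques, N m; "ee_pos": TCP position; "ee_rot": TCP orientation; "contact_force": force on the tool from outside, world axes, zero at the start; "moment": the same for the moment, N m; "gripper_width": finger opening in mm; "grasp_force": force on a finger pad.
Only numpy, scipy, OpenCV 4.12 (cv2) and the standard library are available. Lean on these libraries where they do the work, as an engineer would, in place of code of your own. Each camera call takes 0.05 s, during which the arm holds its last target. There are 200 camera calls.

### The job

On the small bench lathe, slide the tailstock along the bed towards the chuck until its index tongue stands level with the brass marker clip on the rule, and let go of it there. Leave the tool rest and the marker where they are.

Things in the scene. Friction and masses are not known exactly. Their poses are not given: they have to be found in the camera images.
- lathe: Bench lathe, fixed, turned up to 15 degrees; grey base plate 155 x 430 x 14 mm. Origin on the bench under mid-bed; y along the bed bars towards the headstock (148 mm tall, y 134 to 210 mm; chuck and blank reach to y 74, axis 105 mm up); x across the bed, away from the rule; z up. Loose things on the plate (+x side) are under 65 mm high. A lamp hangs over the back of the bench, beyond it.
- tailstock_index (a point): Tip of the 6 mm wide tongue on the tailstock's foot, 47 mm up, axes as lathe. Tailstock: tall dark carriage at the bed's free end; its block, 40 x 40 mm, plain sides 68 to 130 mm up (nut to 135), has its middle 45 mm to lathe +x of here, same y. Point reaches 52 mm to +y of it, handwheel (36 mm across, 105 mm up) 40 mm to -y. Slides along lathe y, about 3 N, stays put; grip across x or push.
- marker_index (a point): Inner face of the upright blade (5 mm wide, top 50 mm up) of the brass marker clip on the rule along the lathe's -x edge; this point is 47 mm up, axes as lathe. The clip can slide on the rule, stiffly. It stands 4 to 14 cm to lathe +y of the tailstock's tongue; when level, their lathe y are equal and they stay 5 mm apart in x, never touching.
- tool_rest_top (a point): Middle of the top of the tool rest, the lower carriage between tailstock and chuck: a T-shaped steel bar 8 x 46 x 10 mm, long side along the bed, top 106 mm above the bench, on a post 20 mm off mid-bed on the rule's side; axes as lathe. It can slide along the bed; leave it alone.

How it is judged (in metres and radians):
At the end, for the whole second after the job is handed in: The tailstock stands released with its index tongue level with the marker blade, to within 10 mm along the bed; the tool rest and the marker stand within 10 mm of where they were at the start (y of tailstock_index in the frame of marker_index between -0.01 and 0.01 m and distance of each of tool_rest_top, marker_index from where it was at the start of the episode below 0.01 m); the robot touches nothing.
It fails at once if the tool rest was shifted along the bed by more than 15 mm (distance of tool_rest_top from where it was at the start of the episode above 0.015 m).
It fails at once if the marker was shifted along the rule by more than 15 mm (distance of marker_index from where it was at the start of the episode above 0.015 m).
It also fails if it takes over 32 s, if anything falls off the work surface, if the arm or the gripper's body presses on something with over 40 N, if the wrist force passes 120 N, or if a joint passes its speed limit or range.

## Working session

There is one attempt and no reset: what is moved stays moved. The work goes in short steps, Python scripts to look and compute and a shell command to move; the robot and the scene stay as the last step left them, time stands still between calls to the robot, and variables do not carry over. Pictures are saved under pics/ and viewed, at most 10 in all, crops included, and the job is handed in when it is done.

```bash
mkdir -p pics; cat > h.py <<'E'
import numpy as np,cv2
from station import arm
from scipy.spatial.transform import Rotation as Ro
def snap(n):
    p,d=arm.camera(n);return p,d
def T(n):
    m=arm.camera_model(n)
    if 'tool_from_camera' in m:
        s=arm.read_state();A=np.eye(4);A[:3,:3]=Ro.from_euler('xyz',s['ee_rot']).as_matrix();A[:3,3]=s['ee_pos']
        return A@np.array(m['tool_from_camera'])
    A=np.eye(4);a=np.array(m['attitude']);A[:3,:3]=a if a.shape==(3,3) else Ro.from_euler('xyz',a).as_matrix();A[:3,3]=m['eye'];return A
def pts(n,d,uv):
    m=arm.camera_model(n);uv=np.array(uv,float).reshape(-1,2)
    q=cv2.undistortPoints(uv[:,None],np.array(m['intrinsics']),np.array(m['D']))[:,0]
    z=d[uv[:,1].astype(int),uv[:,0].astype(int)]
    c=np.c_[q*z[:,None],z];A=T(n);return c@A[:3,:3].T+A[:3,3]
E
python3 - <<'E'
from h import *
print(arm.camera_model('scene'));print(arm.read_state()['ee_rot'])
ims=[]
for n in ['scene','side']:
    p,d=snap(n);np.save(n+'.npy',d);ims.append(p.copy())
    for t in ['lathe','tailstock_index','marker_index','tool_rest_top']:
        for r in arm.silhouettes(t,n)[:2]:
            v,u=np.nonzero(r['mask']);k=d[v,u]>0
            P=pts(n,d,np.c_[u,v][k])
            print(n,t,round(r['confidence'],2),np.round(r['box']),np.round(np.median(P,0)),np.round(np.percentile(P,2,0)),np.round(np.percentile(P,98,0)))
            np.save(f'{n}_{t}.npy',r['mask']) if r is not None and r['confidence']>.5 else 0
for n,i in zip('ab',ims): cv2.imwrite(f'pics/{n}.png',cv2.resize(i[...,::-1],(800,600)))
E
```

```text
{'intrinsics': array([[355.98128629,   0.        , 255.522922  ],
       [  0.        , 355.98128629, 189.64297907],
       [  0.        ,   0.        ,   1.        ]]), 'D': array([-0.06492866,  0.        ,  0.        ,  0.        ,  0.        ]), 'eye': array([  10.73288503, -585.4605316 ,  479.25865754]), 'attitude': array([-2.05956254,  0.0088399 , -0.66261772])}
[-3.13940292e+00 -2.76117132e-04  1.57078314e+00]
scene lathe 0.57 [269. 193. 160. 104.] [499.   7.  47.] [ 427. -156.    4.] [605. 226. 133.]
scene tailstock_index 0.93 [317. 199.  30.  48.] [ 535. -125.   97.] [ 515. -154.    7.] [654.   2. 131.]
scene tool_rest_top 0.82 [242. 178.  21.  32.] [483.  89.  67.] [468.  74.   0.] [597. 244. 106.]
side lathe 0.75 [207. 234. 131. 156.] [476. 227.  42.] [ 420. -131.    7.] [574. 274. 141.]
side tailstock_index 0.73 [245. 177.  32.  42.] [543. -94.  86.] [ 516. -132.   47.] [578. -74. 131.]
side marker_index 0.51 [262. 219.  10.  14.] [471. -15.  36.] [463. -58.  14.] [480.  -8.  50.]
side tool_rest_top 0.79 [233. 221.  14.  40.] [477. 103.  77.] [468.  79.  53.] [487. 117. 107.]
```

View pics/a.png

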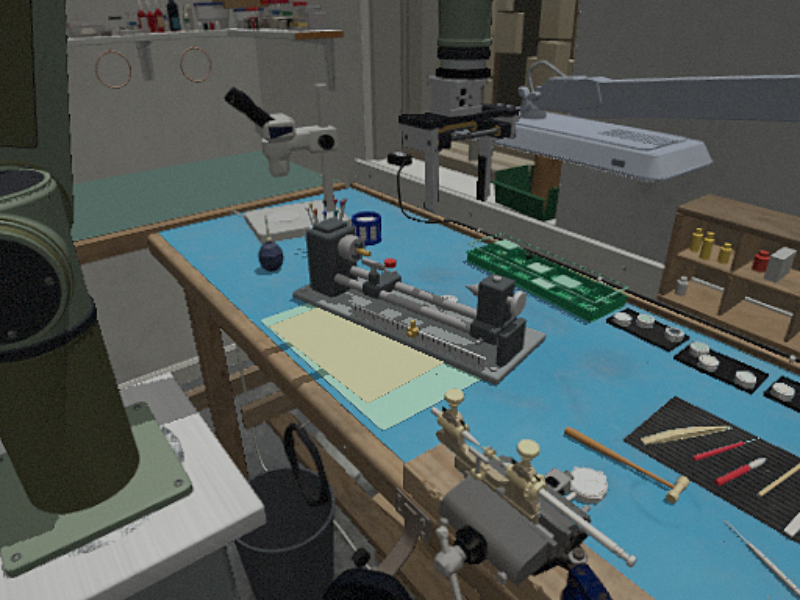

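View pics/b.png

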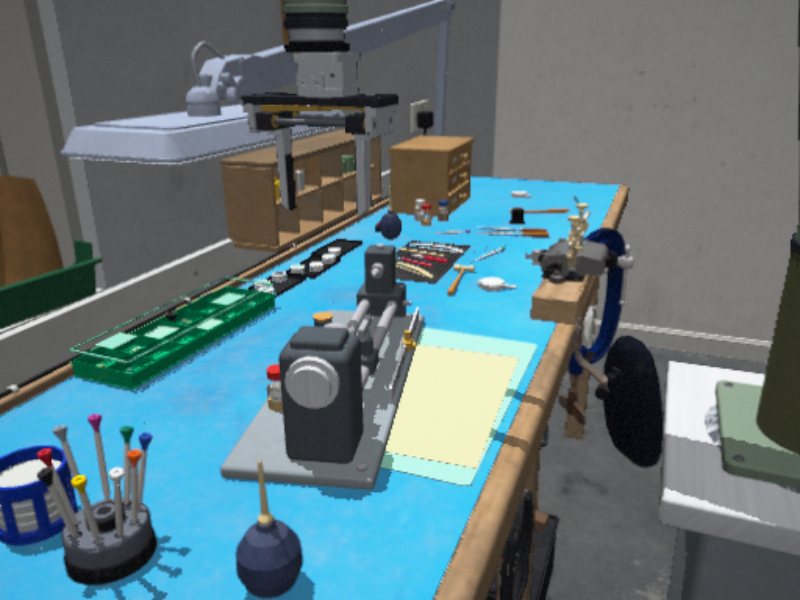

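```bash
cat > m.py <<'E'
from h import *
import sys
def cloud(n):
    p,d=snap(n);v,u=np.nonzero(d>0);return pts(n,d,np.c_[u,v]),p,p[v,u]
def run(cams,tag):
  for n in cams:
    P,p,C=cloud(n)
    cv2.imwrite(f'pics/{tag}_{n}.png',p[...,::-1]) 
    R=P[(P[:,2]>9)&(P[:,2]<20)&(abs(P[:,0]-520)<140)&(abs(P[:,1]-40)<290)]
    print(n,'plate',len(R),[np.round(x,1) for x in cv2.minAreaRect(R[:,:2].astype(np.float32))])
    np.savez(f'{tag}_{n}.npz',P=P,C=C)
if __name__=='__main__': run(sys.argv[2:],sys.argv[1])
E
python3 m.py c scene side wrist
python3 - <<'E'
from h import *
for t in ['tailstock_index','marker_index','tool_rest_top']:
    print(t,[(round(r['confidence'],2),np.round(r['box'])) for r in arm.boxes_of(t,'wrist')[:2]])
for n in ['scene','side']:
    Z=np.load(f'c_{n}.npz');P=Z['P'];
    B=P[(P[:,2]>72)&(P[:,2]<128)&(abs(P[:,0]-540)<60)&(P[:,1]<-70)&(P[:,1]>-200)]
    print(n,'block',len(B),np.round(np.percentile(B,[3,50,97],axis=0)),[np.round(x,1) for x in cv2.minAreaRect(B[:,:2].astype(np.float32))])
    L=P[(P[:,2]>150)&(P[:,0]>560)&(abs(P[:,1])<250)&(P[:,2]<600)&(P[:,0]<900)]
    if len(L): print('lamp?',len(L),np.round(np.percentile(L,[1,50,99],axis=0)))
E
```

```text
scene plate 2297 [array([528.2,  54.5]), array([157.1, 430.1]), np.float64(13.2)]
side plate 3991 [array([528.4,  59.4]), array([155.2, 429.4]), np.float64(12.7)]
wrist plate 23404 [array([537.9,  22. ]), array([155.7, 356.1]), np.float64(13.1)]
tailstock_index [(0.85, array([229., 302.,  71., 100.]))]
marker_index [(0.71, array([162., 192.,  15.,  14.]))]
tool_rest_top [(0.79, array([169.,  81.,  84.,  56.]))]
scene block 666 [[ 527. -154.   75.]
 [ 536. -130.  105.]
 [ 568.  -83.  126.]] [array([ 546.3, -112.9]), array([38.5, 85.5]), np.float64(17.1)]
lamp? 10812 [[ 563. -249.  157.]
 [ 726. -118.  331.]
 [ 900.   39.  486.]]
side block 461 [[ 529. -121.   74.]
 [ 542.  -93.  103.]
 [ 565.  -76.  127.]] [array([ 540.9, -109.8]), array([75.7, 36. ]), np.float64(67.4)]
lamp? 9785 [[ 562. -234.  156.]
 [ 706.   22.  318.]
 [ 900.  172.  442.]]
```

View pics/c_wrist.png

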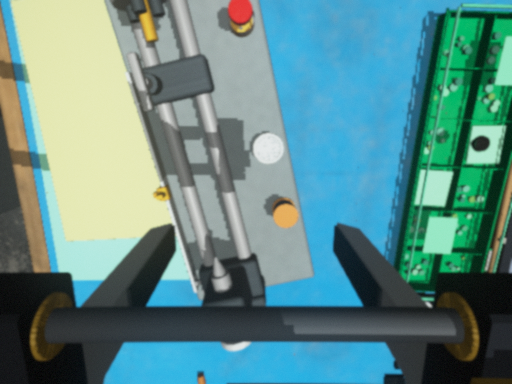

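```bash
cat > l.py <<'E'
from h import *
import sys
a=np.radians(13.0);R=np.array([[np.cos(a),np.sin(a),0],[-np.sin(a),np.cos(a),0],[0,0,1]]);O=np.array([528.3,57,0])
def rep(f):
    Z=np.load(f);P=(Z['P']-O)@R.T;C=Z['C'].astype(int)
    x,y,z=P.T
    def pr(l,k):
        if k.sum()>3: print(f,l,k.sum(),*np.round(np.percentile(P[k],[3,50,97],axis=0),1))
    pr('block',(abs(x)<45)&(y<-100)&(y>-260)&(z>72)&(z<129))
    pr('blocktop',(abs(x)<45)&(y<-90)&(y>-260)&(z>124)&(z<133))
    pr('tongue',(x<-28)&(x>-70)&(y<-90)&(y>-240)&(z>40)&(z<60))
    pr('marker',(x<-35)&(x>-90)&(y<80)&(y>-200)&(z>30)&(z<60)&(C[:,0]>C[:,2]+50))
    pr('rest',(x<-5)&(x>-40)&(y<73)&(y>-100)&(z>97)&(z<112))
for f in sys.argv[1:]: rep(f)
E
python3 l.py c_scene.npz c_side.npz c_wrist.npz
python3 - <<'E'
from l import *
s=arm.read_state();print('tcp lathe',(np.array(s['ee_pos'])-O)@R.T,s['time_s'],s['gripper_width'])
E
```

```text
c_scene.npz block 687 [ -38.2 -210.8   75.1] [ -34.7 -184.4  105.6] [  -4.4 -137.8  127.6]
c_scene.npz blocktop 173 [ -37.  -190.4  124.3] [ -24.6 -175.2  129.4] [  -0.4 -154.   131.4]
c_scene.npz tongue 327 [ -57.4 -209.    43.1] [ -45.4 -160.    52.8] [-32.9 -94.2  59.3]
c_scene.npz marker 35 [-83.  -68.9  30.5] [-74.3 -64.2  36.3] [-66.6 -57.   49.8]
c_scene.npz rest 34 [-39.8  23.3  98.5] [-37.5  43.7 104.9] [-17.5  72.9 107.3]
c_side.npz block 481 [ -35.5 -174.4   74. ] [ -19.8 -150.2  104.8] [   2.5 -128.5  127.4]
c_side.npz blocktop 123 [ -34.7 -183.   124.3] [ -19.  -156.5  129.8] [   1.4 -147.9  131. ]
c_side.npz tongue 134 [ -57.  -202.2   46.1] [ -42.2 -140.    56.1] [-30.  -92.8  59.4]
c_side.npz marker 51 [-79.9 -64.6  30.7] [-71.9 -58.3  37.7] [-66.1 -53.2  50.6]
c_side.npz rest 79 [-39.9  28.4  97.6] [-37.4  56.5 105.6] [-32.6  70.6 107.3]
c_wrist.npz block 1805 [ -33.5 -207.2   76.6] [ -12.2 -150.1  112.3] [   3.7 -126.4  128.1]
c_wrist.npz blocktop 356 [ -32.8 -158.3  124.4] [ -10.  -151.6  128.3] [   3.  -149.6  130.8]
c_wrist.npz tongue 770 [ -57.3 -167.3   49.4] [ -35.1 -119.9   56.7] [-28.4 -91.7  58.9]
c_wrist.npz marker 198 [-81.5 -68.2  31.4] [-69.7 -60.   36.8] [-65.2 -53.8  50.5]
c_wrist.npz rest 700 [-39.6  25.4  98.6] [-35.1  47.6 105.5] [-32.3  67.9 107.2]
tcp lathe [ 32.68464455 -66.04384366 170.85760229] 0.8 94.04045627489828
```

```bash
python3 - <<'E'
import numpy as np
P=np.vstack([np.load(f'c_{n}.npz')['P'] for n in('scene','side')])
for y in range(-300,200,50):
    k=(P[:,1]>y)&(P[:,1]<y+50)&(P[:,2]>200)&(P[:,2]<600)&(P[:,0]>480)&(P[:,0]<900)
    if k.sum()>5: print(y,k.sum(),np.round(np.percentile(P[k],[2,20,50,98],axis=0)).tolist())
E
python3 -m pendant '[[[-0.3,-0.07,0,-0.2,0],[-0.6,-0.13,0,-0.43,0],[-0.9,-0.2,0,-0.43,0],[-0.94,-0.2,0,-0.43,0],[-0.94,-0.2,0,-0.43,0]]]'
python3 m.py d wrist; python3 l.py d_wrist.npz
python3 - <<'E'
from l import *
s=arm.read_state();print('tcp lathe',(np.array(s['ee_pos'])-O)@R.T,s['ee_rot'],s['time_s'],s['gripper_width'])
E
```

```text
-300 2460 [[670.0, -299.0, 216.0], [729.0, -288.0, 224.0], [795.0, -269.0, 308.0], [900.0, -251.0, 482.0]]
-250 2748 [[657.0, -249.0, 203.0], [697.0, -242.0, 235.0], [737.0, -230.0, 315.0], [900.0, -201.0, 479.0]]
-200 1997 [[657.0, -199.0, 219.0], [681.0, -190.0, 308.0], [728.0, -175.0, 355.0], [900.0, -151.0, 479.0]]
-150 1889 [[657.0, -149.0, 287.0], [675.0, -140.0, 311.0], [726.0, -126.0, 352.0], [900.0, -101.0, 480.0]]
-100 1749 [[657.0, -99.0, 286.0], [681.0, -90.0, 311.0], [725.0, -76.0, 350.0], [900.0, -51.0, 473.0]]
-50 6459 [[490.0, -46.0, 221.0], [537.0, -33.0, 315.0], [576.0, -21.0, 350.0], [900.0, -1.0, 480.0]]
0 6969 [[490.0, 1.0, 221.0], [535.0, 9.0, 311.0], [574.0, 21.0, 343.0], [899.0, 41.0, 449.0]]
50 590 [[656.0, 51.0, 287.0], [662.0, 59.0, 295.0], [672.0, 75.0, 311.0], [899.0, 99.0, 399.0]]
100 712 [[658.0, 101.0, 288.0], [664.0, 112.0, 298.0], [674.0, 130.0, 315.0], [789.0, 149.0, 320.0]]
150 1484 [[662.0, 152.0, 287.0], [685.0, 158.0, 292.0], [728.0, 164.0, 301.0], [804.0, 173.0, 316.0]]
time_s: 1.22
ee_pos: [550.8, -114.9, 170.9]
ee_rot: [3.141, 0.0, 1.792]
contact_force: [-0.1, 0.2, 0.6]
gripper_width: 93.8
grasp_force: 0.0
wrist plate 17365 [array([552.7, -41.9]), array([156. , 221.7]), np.float64(13.1)]
d_wrist.npz block 1948 [ -34.4 -206.2   91.1] [ -15.7 -151.   113.8] [   2.6 -124.9  128.9]
d_wrist.npz blocktop 2055 [ -34.4 -185.9  126.3] [ -15.6 -165.6  129.7] [   2.5 -148.9  131.1]
d_wrist.npz tongue 966 [ -55.7 -168.7   49.7] [ -36.1 -119.3   56.6] [-28.5 -91.6  58.8]
d_wrist.npz marker 256 [-81.6 -67.8  31.6] [-70.8 -60.9  36.8] [-64.9 -52.9  50.8]
tcp lathe [ -16.23805397 -171.09404493  170.88845558] [ 3.14124431e+00 -5.95133060e-04  1.79351759e+00] 1.2667 93.87747669101545
```

View pics/d_wrist.png

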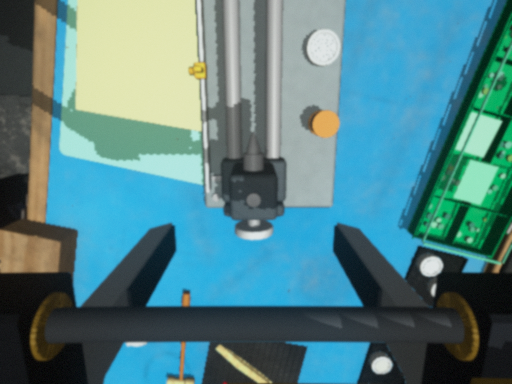

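```bash
python3 -m pendant '[[[0,0,0.25,0,0],[0,0,0.5,0,0],[0,0,0.68,0,0],[0,0,0.7,0,100],[0,0,0.7,0,150],[0,0,0.7,0,200],[0,0,0.7,0,255],[0,0,0.7,0,255]]]'
python3 - <<'E'
from l import *
for f in ['c_side','c_wrist','d_wrist']:
    Z=np.load(f+'.npz');P=(Z['P']-O)@R.T;C=Z['C'].astype(int);x,y,z=P.T
    for l,k in [('tongue',(x<-47)&(x>-66)&(y<-120)&(y>-215)&(z>38)&(z<54)),('blade',(x<-55)&(x>-95)&(y<20)&(y>-120)&(z>43)&(z<56)&(C[:,0]>C[:,2]+40))]:
        print(f,l,k.sum(),*(np.round(np.percentile(P[k],[2,50,98],axis=0),1) if k.sum() else []))
    K=(x<-50)&(x>-66)&(y<-120)&(y>-215)&(z>38)&(z<54)
    print(np.histogram(y[K],bins=range(-215,-119,5))[0])
E
```

```text
time_s: 1.93
ee_pos: [552.8, -113.0, 89.0]
ee_rot: [3.138, 0.002, 1.796]
contact_force: [0.3, -0.3, -0.8]
gripper_width: 64.0
grasp_force: 0.0
c_side tongue 26 [ -59.1 -201.5   44. ] [ -50.1 -166.7   48.8] [ -47.3 -148.8   52.2]
c_side blade 16 [-73.6 -61.   43.2] [-70.6 -59.   47.4] [-67.4 -57.3  50.8]
[ 0  0  0  0  0  0  0  0  0 12  1  0  0  0  0  0  0  0  0]
c_wrist tongue 41 [ -61.7 -171.5   45.6] [ -57.8 -167.6   49.7] [ -47.8 -148.7   51.5]
c_wrist blade 46 [-74.1 -63.3  43.7] [-69.8 -60.5  49.5] [-66.9 -58.6  51.3]
[ 0  0  0  0  0  0  0  0  7 30  0  0  0  0  0  0  0  0  0]
d_wrist tongue 60 [ -60.  -171.1   48.4] [ -55.3 -168.1   49.8] [ -50.5 -165.5   51.4]
d_wrist blade 60 [-74.3 -63.1  44.3] [-70.2 -60.8  50. ] [-66.7 -57.9  51.4]
[ 0  0  0  0  0  0  0  0 11 49  0  0  0  0  0  0  0  0  0]
```

```bash
python3 -m pendant '[[[0,0,0,0,255],[0,0,0,0,255],[0,0,0,0,255],[0,0,0,0,255],[0,0,0,0,255],[0,0,0,0,255]]]'
```

```text
time_s: 2.43
ee_pos: [549.6, -113.4, 87.3]
ee_rot: [-3.138, 0.0, 1.796]
contact_force: [-4.9, -0.8, 5.7]
gripper_width: 39.6
grasp_force: 30.0
```

```bash
python3 -m pendant '[[[0.1,0,0,0,255],[0.25,0,0,0,255],[0.4,0,0,0,255],[0.55,0,0,0,255],[0.7,0,0,0,255],[0.82,0,0,0,255],[0.9,0,0,0,255],[0.9,0,0,0,255]]]'
python3 m.py e wrist side; python3 - <<'E'
from l import *
s=arm.read_state();print('tcp lathe',(np.array(s['ee_pos'])-O)@R.T,s['contact_force'])
for f in ['e_side','e_wrist']:
    Z=np.load(f+'.npz');P=(Z['P']-O)@R.T;C=Z['C'].astype(int);x,y,z=P.T
    for l,k in [('tongue',(x<-50)&(x>-64)&(y<-20)&(y>-115)&(z>43)&(z<54)),('blade',(x<-64)&(x>-95)&(y<20)&(y>-120)&(z>43)&(z<56)&(C[:,0]>C[:,2]+40))]:
        print(f,l,k.sum(),*(np.round(np.percentile(P[k],[2,50,98],axis=0),1) if k.sum() else []))
E
```

```text
time_s: 3.1
ee_pos: [524.9, -6.2, 87.3]
ee_rot: [-3.138, -0.001, 1.797]
contact_force: [-5.4, 2.1, 7.1]
gripper_width: 39.3
grasp_force: 30.0
wrist plate 22911 [array([538.9,  15.7]), array([155.8, 275.6]), np.float64(12.9)]
side plate 3812 [array([529.1,  60.7]), array([154.4, 426.9]), np.float64(13.1)]
tcp lathe [-17.61638391 -61.02247711  87.25053571] [-6.10799776  0.73369956  7.69891402]
e_side tongue 17 [-59.4 -62.6  46. ] [-54.9 -57.4  48.3] [-50.5 -54.4  51.2]
e_side blade 15 [-73.6 -61.5  43.6] [-69.6 -59.5  47.8] [-67.3 -57.6  50.4]
e_wrist tongue 94 [-61.  -62.4  46.5] [-56.6 -59.2  49.7] [-51.9 -57.   51.2]
e_wrist blade 81 [-74.  -63.2  43.3] [-69.8 -60.3  49.5] [-66.4 -58.8  51. ]
```

Level to about 1–2 mm. I'll release, rise and verify.

```bash
python3 -m pendant '[[[0,0,0,0,200],[0,0,0,0,120],[0,0,0,0,60],[0,0,0,0,0],[0,0,0,0,0],[0,0,0,0,0],[0,0,0,0,0],[0,0,0,0,0]]]'
python3 -m pendant '[[[0,0,-0.15,0,0],[0,0,-0.3,0,0],[0,0,-0.45,0,0],[0,0,-0.6,0,0],[0,0,-0.7,0,0],[0,0,-0.7,0,0],[0,0,-0.7,0,0]]]'
python3 m.py f wrist side; python3 l.py f_wrist.npz|grep rest; python3 - <<'E'
from l import *
for f in ['f_side','f_wrist']:
    Z=np.load(f+'.npz');P=(Z['P']-O)@R.T;C=Z['C'].astype(int);x,y,z=P.T
    for l,k in [('tongue',(x<-50)&(x>-64)&(y<-20)&(y>-115)&(z>43)&(z<54)),('blade',(x<-64)&(x>-95)&(y<20)&(y>-120)&(z>43)&(z<56)&(C[:,0]>C[:,2]+40)),('rest',(x<-5)&(x>-40)&(y<73)&(y>10)&(z>101)&(z<112))]:
        print(f,l,k.sum(),*(np.round(np.percentile(P[k],[2,50,98],axis=0),1) if k.sum() else []))
E
```

```text
time_s: 3.87
ee_pos: [527.0, -7.6, 86.8]
ee_rot: [3.141, -0.0, 1.796]
contact_force: [-0.5, 1.0, -0.5]
gripper_width: 82.7
grasp_force: 0.0
time_s: 4.45
ee_pos: [527.3, -7.6, 171.2]
ee_rot: [3.14, 0.0, 1.796]
contact_force: [-0.2, -0.1, 0.1]
gripper_width: 94.5
grasp_force: 0.0
wrist plate 21365 [array([539.,  10.]), array([155.5, 331.1]), np.float64(13.0)]
side plate 3799 [array([529.3,  59.8]), array([154.3, 427.9]), np.float64(13.1)]
f_wrist.npz rest 1216 [-39.5 -92.4  99.6] [-26.9 -18.8 105.9] [ -8.7  66.7 111.7]
f_side tongue 18 [-59.3 -63.7  45. ] [-54.6 -57.9  48.2] [-50.4 -56.4  50.8]
f_side blade 16 [-73.7 -62.3  43.3] [-70.5 -59.   48.1] [-67.3 -56.3  50.7]
f_side rest 61 [-39.9  30.1 101.2] [-36.8  54.9 106.1] [-32.5  71.3 107.4]
f_wrist tongue 54 [-61.4 -62.5  47.1] [-57.1 -59.7  48.7] [-52.9 -57.1  50.2]
f_wrist blade 42 [-75.4 -62.5  43.5] [-70.9 -60.3  48.7] [-67.4 -58.4  50.3]
f_wrist rest 493 [-39.9  25.  102.4] [-36.8  46.3 104.9] [-33.5  68.8 106.6]
```

View pics/f_wrist.png

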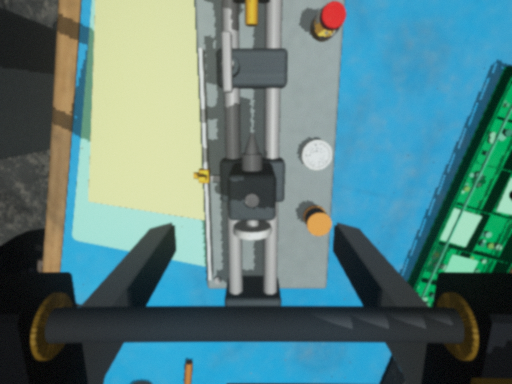

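The tongue at about (212,176) is level with the clip at (202,176). The tool rest and marker have not moved, and the gripper is clear.

```bash
python3 -c "
from station import arm
print(arm.sign_off())"
```

```text
the job is handed in; nothing more can be done
None
```

The job is handed in: the tailstock is released with its tongue measured within about 1 mm of the marker blade along the bed, the tool rest and marker showed no measurable shift, and the gripper is clear of everything (the hand-in call returned no verdict).

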